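# Kit the regulator's metal parts into the fitted foam case

## Robot

A 7-joint arm with a two-finger parallel gripper is mounted at the origin on a cart in front of the work surface, level with it; the furniture and walls round the work are solid. World frame = base frame: x ahead of the robot, y to its left, z up, the work surface at z = 0. Lengths are in m, angles in rad, forces in N, time in s.
With the tool pointing down it reaches from about 0.4 to 0.85 m from the base axis. Payload 10.4 kg.
Tool frame: the origin (TCP) lies at the very end of the fingers, on their centre line; the grasp point (between the pads) lies 19 mm behind it (grip_point_offset is the distance from the TCP to the grasp point, in m); z points along the fingers, y is the line along which they close (so a half turn about z gives the same grasp; the last joint's range is limited). The gripper opens to 87 mm and grips with 3 to 60 N. Pads are 19 mm wide; open, the fingers measure 117 mm over their backs; the gripper's body (75 mm by 190 mm) begins 51 mm behind the grasp point.
Start: joints at [1.138, 0.332, -0.065, 1.46, 0.022, 1.35, -0.088], TCP at [0.249, -0.573, 0.223] pointing down, gripper open.
Joint ranges: [-2.6, 2.6], [-0.5, 2.12], [-1.47, 1.34], [0.16, 2.42], [-1.27, 4.41], [0.06, 2.06], [-2.6, 2.6]. Speed limits (rad/s): [2.22, 2.22, 2.79, 2.79, 3.14, 3.14, 3.14].

## Interface

Orientations are given as a unit quaternion [x, y, z, w].
In Python, from bench import * gives the robot as it stands.
- The arm moves only by the tool play_rows, never from a script. Its argument "increments" is text: rows parted by semicolons, each of 7 numbers parted by spaces: the turn, a rotation vector about the tool's x, y, z in rad, then the shift along the tool's x, y, z in m, then the opening, from 0 (shut) to 1 (fully open). A call has 1 to 8 rows; each row is the pose to reach, as a shift and turn from the pose commanded when the call began, along the tool's axes at that moment; what a row does not reach only later rows make up. A row lasts 1/10 s, in which the tool goes at most 50 mm and 8.59 degrees, less where a joint would pass 70% of its speed; a pose out of reach is approached as far as the arm can. A call with a gripper value outside its range is refused whole. The fingers move at their own pace and stop on an object; "grip_force" is the grip in N (left out, the last holds). Time passes only in rows, so rows that repeat a pose let the fingers close. It gives the time, the measured TCP pose, the force, the opening and the grip force at its end, in the units of the state.
- read_state(): the state, without advancing time (a new reading comes with each control period).
- camera(name): name is "side" or "top"; returns a dict with "color" (480x640x3 uint8, red, green, blue), "fx", "fy", "cx", "cy" (pixels), "k1" (the pictures are not rectified: a ray, as slopes to the right and down, at radius r is drawn at 1 + k1 r^2 times it, then the intrinsics apply), "camera_from_world" (4x4, takes a point from world to camera coordinates). Camera axes: x right, y down, z forward; pixel columns grow to the right and rows downward; lengths in m; the calibration is good to about 2 mm. A picture is of the moment at which its call begins. There is no depth.
- close_job(): hands the job in; it is judged then, once.
The state is a dict: "time": time; "joint_positions": joint angles; "joint_vel": joint speeds; "joint_torque": joint torques, N m; "ee_pos": TCP position; "eef_rot": TCP orientation; "ft_force": force on the tool from outside, world axes, zero at the start; "torque": the same for the moment, N m; "width": finger opening in m; "grip_force": force on a finger pad.
Only numpy, scipy, OpenCV 4.12 (cv2) and the standard library are available. Lean on these libraries where they do the work, as an engineer would, in place of code of your own. Each camera call takes 0.05 s, during which the arm holds its last target. There are 200 camera calls.

## Task

Kit up the stripped regulator for the test bench: pick the four metal parts (first stage, pressure gauge, brass tee and upright hose adapter) off the grey mat and bed each one right down in the foam insert of the aluminium case whose cut-out has its outline, gauge dial up and adapter standing. Leave the pick and the spanner that lie among them where they are.

Things in the scene. Friction and masses are not known exactly. Their poses are not given: they have to be found in the camera images.
- first_stage: chromed regulator first stage, 0.45 kg: a round body lying along its own y (38 mm across in x, 72 mm long, 39 mm high, axis about 19 mm up) with a short port stub 16 mm thick on each side to x = +-37 mm, at y = -5 to 14 mm. Origin: middle of the underside, z up. Free to grip across x at y = -19 mm.
- gauge: loose pressure gauge lying on its back, dial up, 0.16 kg: round metal case 52 mm across and 27 mm high, centred at x = +14 mm, with a brass stem 16 mm wide running out to x = -40 mm (5 to 19 mm above the underside). Origin: underside, middle of the 81 mm length, z up.
- brass_tee: brass tee fitting lying flat, 0.09 kg, 19 mm high: straight run along its own y (62 mm long, 17 mm wide, x = -22 to -5 mm), branch 16 mm wide pointing along +x to x = +22 mm (2 to 17 mm above the underside). Origin: underside, middle of the 44 x 62 mm outline, z up.
- adapter: small chromed hose adapter standing upright, 0.05 kg, 18 x 20 x 40 mm. Origin: middle of the underside, z up.
- insert_first_stage: fixed foam insert in the open case, 119.5 x 119.5 x 50 mm, dark with a yellow cut-out floor. Origin: centre of its underside, z up. Cut-out for the first stage, 14 mm deep (floor at z = 36 mm), cross-shaped: 47 x 80 mm (x by y) for the body, with a side relief 84 x 38 mm for the stubs. The part fits either way round, its y along the insert's y, origins one over the other.
- insert_gauge: fixed foam insert in the open case, 119.5 x 119.5 x 50 mm, dark with a yellow cut-out floor. Origin: centre of its underside, z up. Keyhole cut-out for the gauge, 10 mm deep (floor at z = 40 mm): round, 60 mm across, centred at x = +14 mm, with a stem channel 24 mm wide to x = -44 mm. The gauge fits only with its stem in the channel: its x along the insert's x, origins one over the other.
- insert_tee: fixed foam insert in the open case, 119.5 x 119.5 x 50 mm, dark with a yellow cut-out floor. Origin: centre of its underside, z up. T-shaped cut-out for the tee, 5.5 mm deep (floor at z = 44.5 mm): 25 x 70 mm for the run (x = -26 to -1 mm), 24 mm wide channel for the branch to x = +26 mm. The tee fits only with its branch in the channel: its x along the insert's x, origins one over the other.
- insert_adapter: fixed foam insert in the open case, 119.5 x 119.5 x 50 mm, dark with a yellow cut-out floor. Origin: centre of its underside, z up. Small square cut-out for the standing hose adapter, in the middle of the insert: 28 x 28 mm, 14 mm deep (floor at z = 36 mm); the adapter stands in it either way round.
- blue_pick: small pick with a blue handle lying on the grey mat between the parts, 11 x 111 x 10 mm, to be left alone. Origin: middle of its underside, its length along y.
- small_spanner: small steel combination spanner lying on the grey mat between the parts, 132 x 21 x 10 mm, to be left alone. Origin: middle of its underside, its length along x.

How it is judged:
By the outcome, as a careful person would: the job done as asked, in the order asked, and still so for the second after the job is handed in, with the robot touching nothing.
It also fails if it takes over 93 s, if anything falls off the work surface, if the arm or the gripper's body presses on something with over 40 N, if the wrist force passes 120 N, or if a joint passes its speed limit or range.

## Working session

There is one attempt and no reset: what is moved stays moved. The work goes in short steps, Python scripts to look and compute and a tool call to move; the robot and the scene stay as the last step left them, time stands still between calls to the robot, and variables do not carry over. Pictures are saved under pics/ and viewed, at most 14 in all, crops included, and the job is handed in when it is done.

Besides the shell and the picture viewer there is one more tool, called after "Emit:" by a JSON object that holds its "op" and its "data", one argument or row to a line. play_rows: Moves the arm, as the interface text tells. Its arguments: {"type":"object","properties":{"increments":{"type":"string"},"grip_force":{"type":"number"}},"required":["increments"]}

```bash
ls; mkdir -p pics
python3 - <<'E'
from bench import *
import cv2
s=read_state();print({k:s[k] for k in('time','ee_pos','eef_rot','width')})
for n in('top','side'):
    c=camera(n);cv2.imwrite(f'pics/{n}0.png',c['color'][:,:,::-1]);print(n,c['fx'],c['fy'],c['cx'],c['cy'],c['k1'],c['camera_from_world'])
E
```

```text
pics
{'time': 0.0, 'ee_pos': array([ 0.24885628, -0.57289385,  0.2217767 ]), 'eef_rot': array([ 9.79076279e-01,  2.03492365e-01, -1.81827964e-04, -6.81972808e-04]), 'width': 0.08716481995672459}
top 611.3416847819055 611.3416847819055 319.084795152652 234.41478227186394 -0.13642320083535198 [[ 0.00747641 -0.99983468 -0.01657442 -0.01306741]
 [-0.98602104 -0.00461208 -0.16655702  0.5445829 ]
 [ 0.16645304  0.01758798 -0.98589251  1.10798991]
 [ 0.          0.          0.          1.        ]]
side 579.2491075482726 579.2491075482726 328.8028879203728 235.84604281963658 0.0012874990636371924 [[ 0.99800651 -0.0622726   0.01025345 -0.54276503]
 [-0.03086112 -0.6232555  -0.7814091   0.04586652]
 [ 0.0550509   0.77953493 -0.62393485  1.01396192]
 [ 0.          0.          0.          1.        ]]
```

View pics/top0.png

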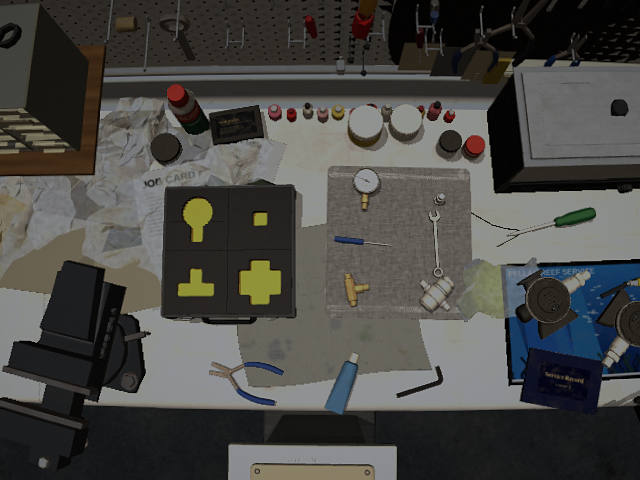

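View pics/side0.png

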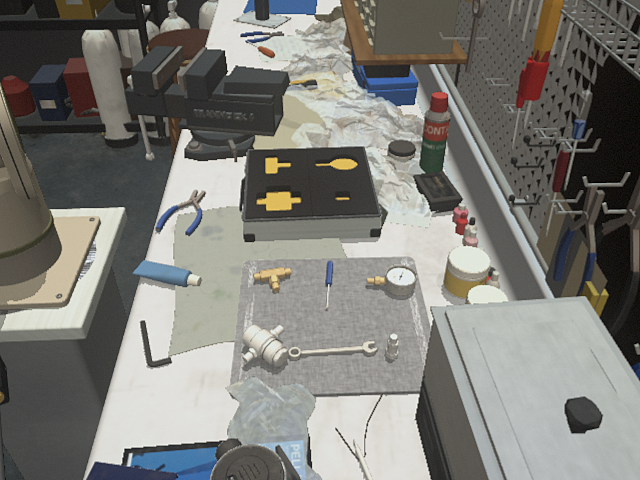

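```bash
cat > h.py <<'E'
import numpy as np,cv2
from bench import *
from scipy.optimize import least_squares
def uv(c,P):
    P=np.atleast_2d(P);q=P@c['camera_from_world'][:3,:3].T+c['camera_from_world'][:3,3]
    s=q[:,:2]/q[:,2:];s=s*(1+c['k1']*(s**2).sum(1,keepdims=True))
    return s*[c['fx'],c['fy']]+[c['cx'],c['cy']]
def at(c,p,z):
    return least_squares(lambda x:(uv(c,[x[0],x[1],z])[0]-p),[.5,0]).x
def tri(ct,pt,cs,ps):
    r=least_squares(lambda x:np.r_[uv(ct,x)[0]-pt,uv(cs,x)[0]-ps],[.5,0,.05]);return r.x,np.abs(r.fun).max()
def crop(c,x0,x1,y0,y1,k,f):
    cv2.imwrite(f,cv2.resize(c['color'][y0:y1,x0:x1,::-1],None,fx=k,fy=k,interpolation=cv2.INTER_CUBIC))
def yel(c,x0,x1,y0,y1):
    h=cv2.cvtColor(c['color'],cv2.COLOR_RGB2HSV);m=cv2.inRange(h,(18,120,90),(35,255,255));k=np.zeros_like(m);k[y0:y1,x0:x1]=m[y0:y1,x0:x1]
    n,l,st,ce=cv2.connectedComponentsWithStats(k);return [(st[i],ce[i]) for i in range(1,n) if st[i][4]>30],l
E
python3 - <<'E'
from h import *
t=camera('top');s=camera('side')
crop(t,325,475,163,318,3.8,'pics/t1.png');crop(s,230,430,225,400,3.4,'pics/s1.png');crop(t,155,305,180,325,4,'pics/t2.png')
for r in yel(t,160,300,185,320)[0]:print('top',r)
for r in yel(s,240,385,140,240)[0]:print('side',r)
E
```

```text
top (array([183, 198,  30,  44, 844], dtype=int32), array([197.34952607, 216.38507109]))
top (array([254, 213,  13,  13, 160], dtype=int32), array([259.9125, 218.7375]))
top (array([ 239,  261,   42,   44, 1376], dtype=int32), array([259.59084302, 282.23473837]))
top (array([178, 269,  36,  27, 630], dtype=int32), array([195.4984127 , 285.48253968]))
side (array([265, 157,  26,  17, 266], dtype=int32), array([273.59398496, 164.96992481]))
side (array([315, 158,  43,  12, 289], dtype=int32), array([340.50519031, 163.70242215]))
side (array([257, 191,  44,  20, 588], dtype=int32), array([278.41326531, 200.61564626]))
side (array([336, 197,  14,   3,  40], dtype=int32), array([342.175, 198.   ]))
```

View pics/t1.png

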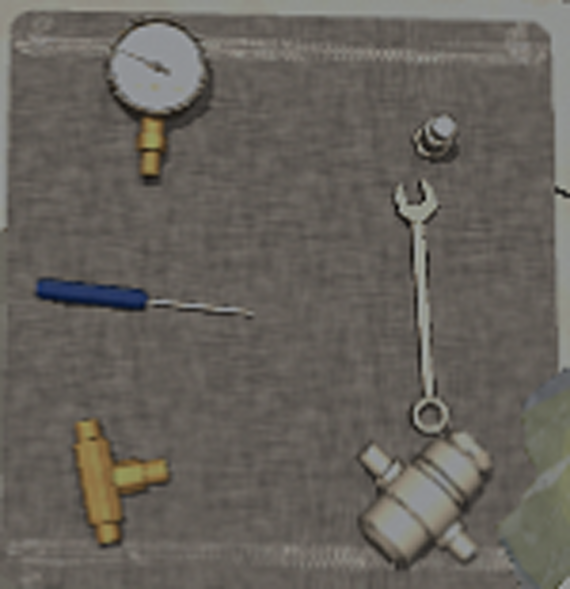

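View pics/s1.png

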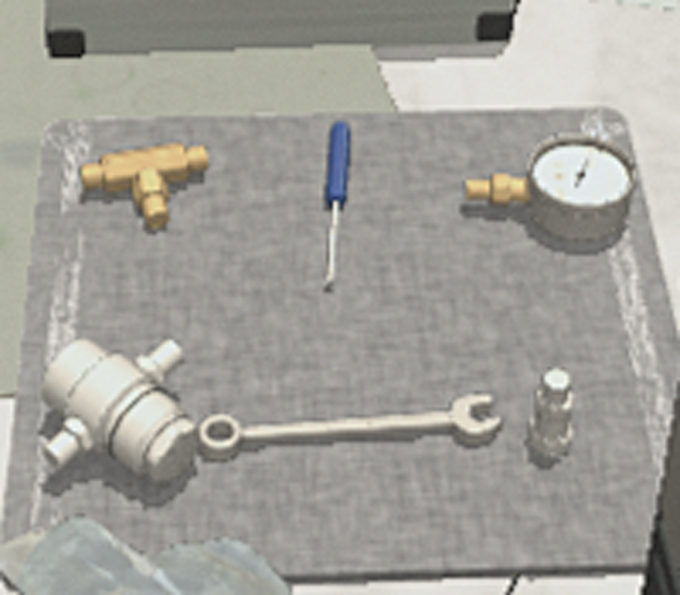

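View pics/t2.png

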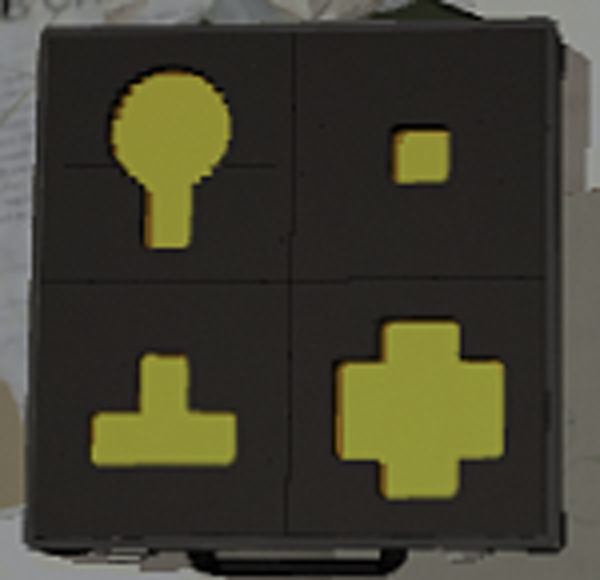

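```bash
cat > fit.py <<'E'
from h import *
from scipy.optimize import minimize
t=camera('top');s=camera('side')
# --- case: floor outlines seen through top outlines
def rect(x0,x1,y0,y1):return np.array([[x0,y0],[x1,y0],[x1,y1],[x0,y1]])/1000
a=np.linspace(0,2*np.pi,60)
shapes={'first_stage':([rect(-23.5,23.5,-40,40),rect(-42,42,-19,19)],.036),
'gauge':([np.c_[.014+.03*np.cos(a),.03*np.sin(a)],rect(-44,14,-12,12)],.040),
'tee':([rect(-26,-1,-35,35),rect(-2,26,-12,12)],.0445),
'adapter':([rect(-14,14,-14,14)],.036)}
off={'gauge':(1,1),'adapter':(1,-1),'tee':(-1,1),'first_stage':(-1,-1)}
K=4
def mask(c,polys,z,p,box):
    m=np.zeros(((box[3]-box[2])*K,(box[1]-box[0])*K),np.uint8)
    R=np.array([[np.cos(p[2]),-np.sin(p[2])],[np.sin(p[2]),np.cos(p[2])]])
    for q in polys:
        w=q@R.T+p[:2];u=uv(c,np.c_[w,np.full(len(w),z)])-[box[0],box[2]]+.5
        cv2.fillPoly(m,[np.round(u*K*16).astype(np.int32)],1,shift=4)
    return cv2.resize(m.astype(np.float32),None,fx=1/K,fy=1/K,interpolation=cv2.INTER_AREA)
obs=[]
for c,b in((t,(160,300,185,320)),(s,(240,385,140,240))):
    _,l=yel(c,*b);obs.append((c,b,(l>0)[b[2]:b[3],b[0]:b[1]].astype(np.float32)))
def cost(P):
    e=0
    for c,b,o in obs:
        m=np.zeros_like(o)
        for n,(pl,zf) in shapes.items():
            y=P[2];d=np.array(off[n])*P[4]
            p=[P[0]+np.cos(y)*d[0]-np.sin(y)*d[1],P[1]+np.sin(y)*d[0]+np.cos(y)*d[1],y]
            m+=np.minimum(mask(c,pl,P[3]+zf,p,b),mask(c,pl,P[3]+.05,p,b))
        e+=np.abs(m-o).sum()
    return e
c0=at(t,[228,251],.06)
best=None
for z in(0,.01,.03):
    r=minimize(cost,[*c0,0,z,.06],method='Nelder-Mead',options=dict(initial_simplex=[[*c0,0,z,.06]]+[[*(np.array([*c0,0,z,.06])+d)] for d in np.diag([.006,.006,.03,.008,.002])],maxiter=400))
    print(r.fun,r.x.round(4))
    if best is None or r.fun<best.fun:best=r
P=best.x
for n in off:
    d=np.array(off[n])*P[4];y=P[2];print(n,np.round([P[0]+np.cos(y)*d[0]-np.sin(y)*d[1],P[1]+np.sin(y)*d[0]+np.cos(y)*d[1]],4))
T=lambda u,v:np.array([325+(u+.5)/3.8-.5,163+(v+.5)/3.8-.5])
S=lambda u,v:np.array([230+(u+.5)/3.4-.5,225+(v+.5)/3.4-.5])
for n,a,b in [('dial',(158,67),(581,178)),('stem',(150,180),(465,190)),('run1',(87,420),(83,178)),('run2',(109,544),(207,157)),('branch',(168,470),(156,225)),
 ('adtop',(446,123),(557,374)),('stubL',(370,458),(175,352)),('stubR',(462,548),(52,450)),('bodyLo',(385,538),(70,365)),('bodyUp',(477,452),(175,455)),
 ('mat_tl',(12,15),(620,110)),('mat_bl',(8,580),(50,122)),('ring',(430,413),(220,437))]:
    x,e=tri(t,T(*a),s,S(*b));print(n,x.round(4),round(e,1))
E
python3 fit.py
```

```text
262.3125 [0.5137 0.1622 0.0131 0.0029 0.0601]
261.8125 [0.5137 0.1624 0.0143 0.0027 0.0602]
257.375 [0.5137 0.1624 0.0129 0.0027 0.0602]
gauge [0.5731 0.2233]
adapter [0.5747 0.103 ]
tee [0.4528 0.2218]
first_stage [0.4543 0.1014]
dial [ 0.6557 -0.1005  0.026 ] 0.1
stem [ 0.5993 -0.0965  0.0169] 0.6
run1 [ 0.44   -0.0687  0.0131] 18.2
run2 [ 0.4476 -0.0711  0.0166] 18.6
branch [ 0.4498 -0.1054  0.0096] 0.2
adtop [ 0.6211 -0.2439  0.048 ] 0.3
stubL [ 0.4579 -0.2048  0.0277] 1.6
stubR [ 0.4089 -0.2517  0.0223] 0.8
bodyLo [ 0.4146 -0.2117  0.03  ] 0.2
bodyUp [ 0.4592 -0.2595  0.0249] 0.5
mat_tl [ 0.69   -0.0254  0.0034] 0.3
mat_bl [ 0.3944 -0.0249  0.0078] 0.0
ring [ 0.4787 -0.2388  0.0107] 0.3
```

```bash
cat > kp.py <<'E'
from h import *
t=camera('top');s=camera('side')
T=lambda u,v:np.array([325+(u+.5)/3.8-.5,163+(v+.5)/3.8-.5])
S=lambda u,v:np.array([230+(u+.5)/3.4-.5,225+(v+.5)/3.4-.5])
D={'first_stage':(.75,[((37,4.5,19),(368,458),(177,352)),((-37,4.5,19),(464,550),(50,451)),((0,36,19),(382,541),(62,365)),((0,-36,19),(480,450),(182,460))]),
'gauge':(-.07,[((14,0,27),(158,67),(581,178)),((-40,0,12),(150,180),(465,190))]),
'tee':(-1.5,[((-13.5,31,9.5),(87,420),(207,157)),((-13.5,-31,9.5),(109,544),(83,178)),((22,0,9.5),(168,470),(156,225))]),
'adapter':(0,[((0,0,40),(446,123),(557,374))])}
vt,vs=t['color'].copy(),s['color'].copy()
zm=.003
out={}
for n,(y0,k) in D.items():
    L=np.array([q[0] for q in k])/1000
    def W(p):
        c,si=np.cos(p[2]),np.sin(p[2]);return L@np.array([[c,-si,0],[si,c,0],[0,0,1]]).T+[p[0],p[1],zm]
    f=lambda p:np.r_[(uv(t,W(p))-[T(*q[1]) for q in k]).ravel(),(uv(s,W(p))-[S(*q[2]) for q in k]).ravel(),(p[2]-y0)*.01]
    r=least_squares(f,[.5,-.15,y0],x_scale=[.01,.01,.1]);print(n,r.x.round(4),r.fun.round(1))
    out[n]=r.x
B={'first_stage':[(-19,19,-36,36,0,39),(-37,37,-3.5,12.5,11,27)],'gauge':[(-12,40,-26,26,0,27),(-40,-12,-8,8,5,19)],'tee':[(-22,-5,-31,31,0,19),(-5,22,-8,8,2,17)],'adapter':[(-9,9,-10,10,0,40)]}
ims=[]
for c,x0,x1,y0,y1,k in((t,325,475,163,318,3.8),(s,230,430,225,400,3.4)):
    im=cv2.resize(c['color'][y0:y1,x0:x1,::-1],None,fx=k,fy=k,interpolation=cv2.INTER_CUBIC)
    for n,p in out.items():
        co,si=np.cos(p[2]),np.sin(p[2])
        for b in B[n]:
            pts=np.array([[x,y,z] for z in b[4:6] for x,y in((b[0],b[2]),(b[1],b[2]),(b[1],b[3]),(b[0],b[3]))])/1000
            if n=='gauge' and b[5]==27:
                a=np.linspace(0,6.283,24);pts=np.array([[.014+.026*np.cos(q),.026*np.sin(q),z] for z in(0,.027) for q in a])
            w=pts@np.array([[co,-si,0],[si,co,0],[0,0,1]]).T+[p[0],p[1],zm]
            h=cv2.convexHull((((uv(c,w)+.5-[x0,y0])*k)-.5).astype(np.float32))
            cv2.polylines(im,[h.astype(np.int32)],True,(0,0,255),1)
    ims.append(im)
cv2.imwrite('pics/ov_t.png',ims[0]);cv2.imwrite('pics/ov_s.png',ims[1])
E
python3 kp.py; python3 -c "
from h import *
from scipy.spatial.transform import Rotation as R
a=cv2.imread('pics/ov_t.png');b=cv2.imread('pics/ov_s.png');k=a.shape[0]/b.shape[0];b=cv2.resize(b,None,fx=k,fy=k)
o=cv2.resize(np.hstack([a,b]),None,fx=.645,fy=.645);print(o.shape);cv2.imwrite('pics/ov.png',o)"
```

```text
first_stage [ 0.4365 -0.2324  0.7694] [-0.9 -2.4  1.3  1.4 -2.5  1.3 -1.8 -1.  -0.2  2.1 -0.4  1.6  0.9  1.1
 -0.6 -0.8  0. ]
gauge [ 0.6402 -0.1004 -0.114 ] [ 0.9  0.2 -0.4 -1.  -0.7 -1.1  0.   0.7 -0. ]
tee [ 0.4462 -0.0831 -1.399 ] [ 0.1  0.3 -0.2 -0.4 -0.2 -0.  -0.2  1.4 -0.1  0.7  0.1 -1.6  0. ]
adapter [ 0.6219 -0.2421  0.    ] [-1.4  0.4  0.3  1.3  0. ]
(380, 802, 3)
```

View pics/ov_t.png

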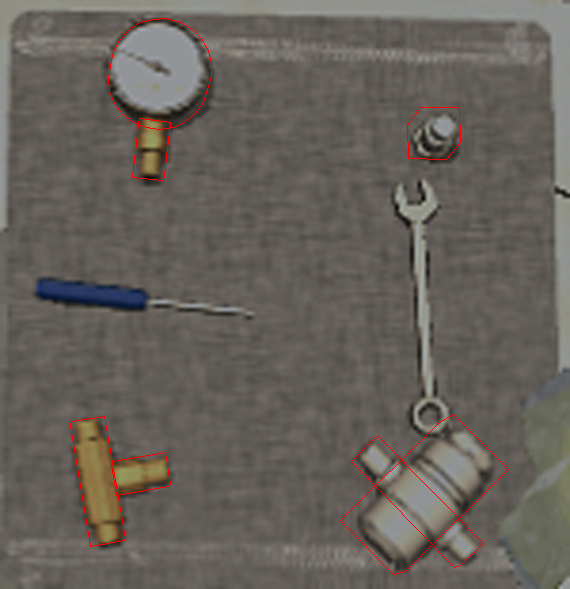

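View pics/ov_s.png

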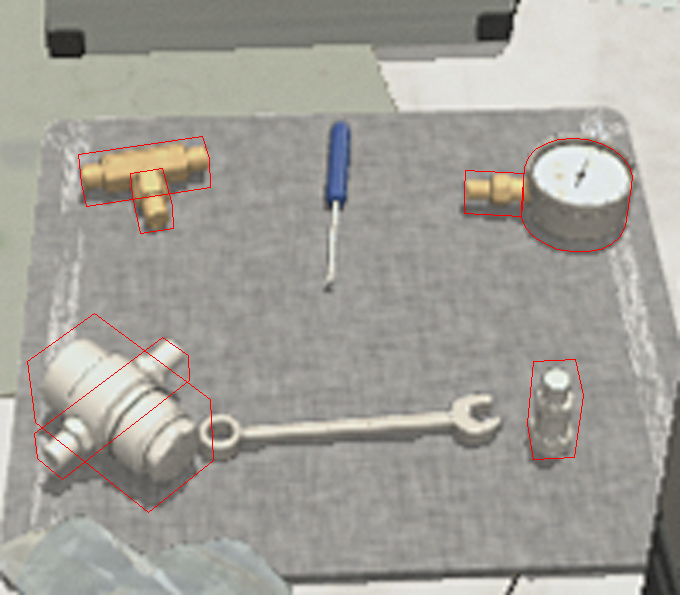

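```bash
cat > go.py <<'E'
import sys
from h import *
from scipy.spatial.transform import Rotation as R
s=read_state();p=np.array(s['ee_pos']);r=R.from_quat(s['eef_rot'])
print('t',round(s['time'],2),'pos',p.round(4),'th',np.degrees(np.arctan2(*r.as_matrix()[[1,0],0])).round(2),'w',round(s['width'],4),'g',round(s['grip_force'],1),'f',np.round(s['ft_force'],1),'j',np.round(s['joint_positions'],2))
for a in sys.argv[1:]:   # each target: x,y,z,theta_deg
    x,y,z,th=map(float,a.split(','));th=np.radians(th);c,d=np.cos(th),np.sin(th)
    q=R.from_matrix(np.array([[c,d,0],[d,-c,0],[0,0,-1]]))
    v=np.r_[(r.inv()*q).as_rotvec(),r.inv().apply(np.array([x,y,z])-p)]
    print(' '.join('%.4f'%k for k in v),'| rows',np.ceil(np.linalg.norm(v[3:])/.05),np.ceil(np.degrees(np.linalg.norm(v[:3]))/8.59))
E
python3 go.py .449,-.2453,.18,134.1 .449,-.2453,.06,134.1
```

```text
t 0.4 pos [ 0.249  -0.5732  0.2224] th 23.48 w 0.0868 g 0.0 f [ 0.2 -0.3 -1.4] j [ 1.14  0.33 -0.06  1.46  0.02  1.35 -0.09]
-0.0001 -0.0001 -1.9307 0.3141 -0.2211 0.0425 | rows 8.0 13.0
-0.0001 -0.0001 -1.9307 0.3141 -0.2211 0.1625 | rows 9.0 13.0
```

Emit:
{"op": "play_rows", "data": {
  "increments": "0 0 -1.93 0.314 -0.221 0.0425 1;0 0 -1.93 0.314 -0.221 0.0425 1;0 0 -1.93 0.314 -0.221 0.0425 1;0 0 -1.93 0.314 -0.221 0.0425 1;0 0 -1.93 0.314 -0.221 0.0425 1;0 0 -1.93 0.314 -0.221 0.0425 1;0 0 -1.93 0.314 -0.221 0.0425 1;0 0 -1.93 0.314 -0.221 0.0425 1"
}}

```text
time: 1.2
ee_pos: [0.4504, -0.2422, 0.1801]
eef_rot: [0.69, 0.724, 0.0, 0.0]
ft_force: [0.2, -0.7, -1.4]
width: 0.087
grip_force: 0.0
```

```bash
python3 go.py .449,-.2453,.07,134.1
```

```text
t 1.2 pos [ 0.4504 -0.2422  0.1801] th 92.74 w 0.087 g 0.0 f [ 0.2 -0.7 -1.4] j [ 0.82  0.14 -0.45  1.8   0.06  1.22  0.4 ]
0.0007 0.0003 -0.7219 -0.0031 -0.0016 0.1101 | rows 3.0 5.0
```

Emit:
{"op": "play_rows", "data": {
  "increments": "0 0 -0.72 -0.001 -0.001 0.04 1;0 0 -0.72 -0.001 -0.001 0.08 1;0 0 -0.72 -0.001 -0.001 0.11 1;0 0 -0.72 -0.001 -0.001 0.11 1;0 0 -0.72 -0.001 -0.001 0.11 1;0 0 -0.72 -0.001 -0.001 0.11 1;0 0 -0.72 -0.001 -0.001 0.11 1"
}}

```text
time: 1.9
ee_pos: [0.4481, -0.2466, 0.0702]
eef_rot: [0.397, 0.918, -0.0, 0.0]
ft_force: [0.0, -0.3, -1.0]
width: 0.0875
grip_force: 0.0
```

```bash
python3 go.py .449,-.2453,.018,134.1; python3 -c "
from h import *
t=camera('top');s=camera('side')
a=cv2.resize(t['color'][163:325,325:485,::-1],None,fx=3.5,fy=3.5,interpolation=2)[:500];b=cv2.resize(s['color'][225:400,215:350,::-1],None,fx=2.8,fy=2.8,interpolation=2)
cv2.imwrite('pics/c1.png',np.hstack([a[:490,-400:],b[:490]]))"
```

```text
t 1.9 pos [ 0.4481 -0.2466  0.0702] th 133.27 w 0.0875 g 0.0 f [ 0.  -0.3 -1. ] j [ 0.87  0.27 -0.51  1.91  0.16  1.    1.04]
0.0001 0.0004 -0.0146 0.0004 0.0015 0.0522 | rows 2.0 1.0
```

View pics/c1.png

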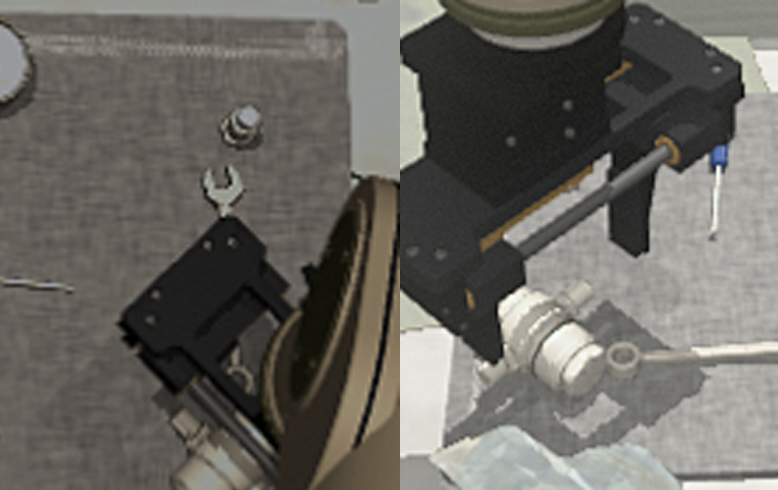

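Emit:
{"op": "play_rows", "data": {
  "increments": "0 0 -0.014 0.0005 0.001 0.015 1;0 0 -0.014 0.0005 0.001 0.03 1;0 0 -0.014 0.0005 0.001 0.042 1;0 0 -0.014 0.0005 0.001 0.052 1;0 0 -0.014 0.0005 0.001 0.052 1"
}}

```text
time: 2.5
ee_pos: [0.4474, -0.2448, 0.0162]
eef_rot: [0.388, 0.921, 0.0, -0.001]
ft_force: [-0.5, 0.7, -0.1]
width: 0.087
grip_force: 0.0
```

Emit:
{"op": "play_rows", "data": {
  "increments": "0 0 0 0 0 0 0.3;0 0 0 0 0 0 0.3;0 0 0 0 0 0 0.3;0 0 0 0 0 0 0.3;0 0 0 0 0 0 0.3;0 0 0 0 0 0 0.3;0 0 0 0 0 0 0.3;0 0 0 0 0 0 0.3",
  "grip_force": 40
}}

```text
time: 3.3
ee_pos: [0.4482, -0.2457, 0.0181]
eef_rot: [0.388, 0.921, -0.0, -0.0]
ft_force: [-0.7, 0.8, 1.6]
width: 0.0343
grip_force: 39.4
```

```bash
python3 go.py
```

```text
t 3.3 pos [ 0.4482 -0.2457  0.0181] th 134.28 w 0.0343 g 39.4 f [-0.7  0.8  1.6] j [ 0.85  0.35 -0.5   1.94  0.21  0.9   1.02]
```

Emit:
{"op": "play_rows", "data": {
  "increments": "0 0 0 0 0 -0.01 0.3;0 0 0 0 0 -0.03 0.3;0 0 0 0 0 -0.06 0.3;0 0 0 0 0 -0.09 0.3;0 0 0 0 0 -0.11 0.3;0 0 0 0 0 -0.11 0.3;0 0 0 0 0 -0.11 0.3"
}}

```text
time: 4.0
ee_pos: [0.448, -0.2453, 0.1275]
eef_rot: [0.388, 0.921, -0.0, -0.0]
ft_force: [0.1, -0.7, -6.1]
width: 0.0348
grip_force: 39.4
```

```bash
python3 go.py .4541,.0834,.128,90.7; python3 -c "
from h import *
t=camera('top');s=camera('side')
b=cv2.resize(s['color'][150:420,200:440,::-1],None,fx=2,fy=2,interpolation=2)
cv2.imwrite('pics/c2.png',b)"
```

```text
t 4.0 pos [ 0.448  -0.2453  0.1275] th 134.29 w 0.0348 g 39.4 f [ 0.1 -0.7 -6.1] j [ 0.89  0.2  -0.53  1.85  0.11  1.11  1.1 ]
-0.0004 -0.0002 0.7608 0.2310 0.2339 -0.0005 | rows 7.0 6.0
```

View pics/c2.png

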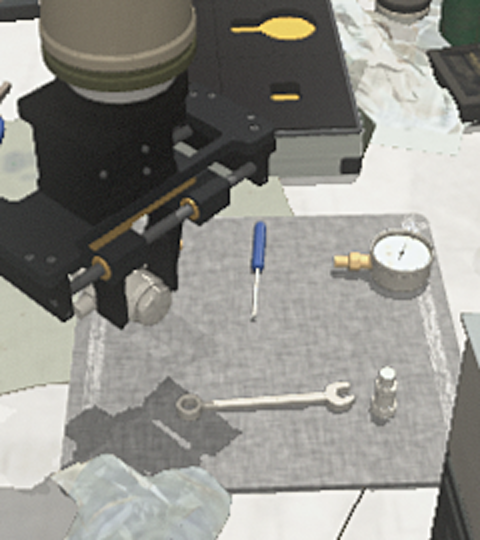

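Emit:
{"op": "play_rows", "data": {
  "increments": "0 0 0.76 0.231 0.234 0 0.3;0 0 0.76 0.231 0.234 0 0.3;0 0 0.76 0.231 0.234 0 0.3;0 0 0.76 0.231 0.234 0 0.3;0 0 0.76 0.231 0.234 0 0.3;0 0 0.76 0.231 0.234 0 0.3;0 0 0.76 0.231 0.234 0 0.3;0 0 0.76 0.231 0.234 0 0.3"
}}

```text
time: 4.9
ee_pos: [0.4532, 0.0905, 0.1274]
eef_rot: [0.699, 0.715, 0.001, -0.001]
ft_force: [-0.1, -0.5, -5.2]
width: 0.0348
grip_force: 39.4
```

Emit:
{"op": "play_rows", "data": {
  "increments": "0 0 0 0 0 0.01 0.3;0 0 0 0 0 0.03 0.3;0 0 0 0 0 0.05 0.3;0 0 0 0 0 0.055 0.3;0 0 0 0 0 0.055 0.3;0 0 0 0 0 0.055 0.3"
}}

```text
time: 5.5
ee_pos: [0.4549, 0.0828, 0.0733]
eef_rot: [0.703, 0.711, 0.0, 0.0]
ft_force: [0.4, 0.2, -6.4]
width: 0.035
grip_force: 39.4
```

```bash
python3 go.py .4545,.0837,.0545,90.7; python3 -c "
from h import *
t=camera('top');s=camera('side')
a=cv2.resize(t['color'][180:325,155:305,::-1],None,fx=2.6,fy=2.6,interpolation=2)
b=cv2.resize(s['color'][110:260,220:400,::-1],None,fx=2.2,fy=2.2,interpolation=2)
cv2.imwrite('pics/c3.png',np.hstack([a[:330],b[:330]]))"
```

```text
t 5.5 pos [0.4549 0.0828 0.0733] th 90.7 w 0.035 g 39.4 f [ 0.4  0.2 -6.4] j [ 0.43  0.2  -0.76  2.01  0.16  0.99 -0.4 ]
0.0001 -0.0001 -0.0001 0.0009 -0.0004 0.0188 | rows 1.0 1.0
```

View pics/c3.png

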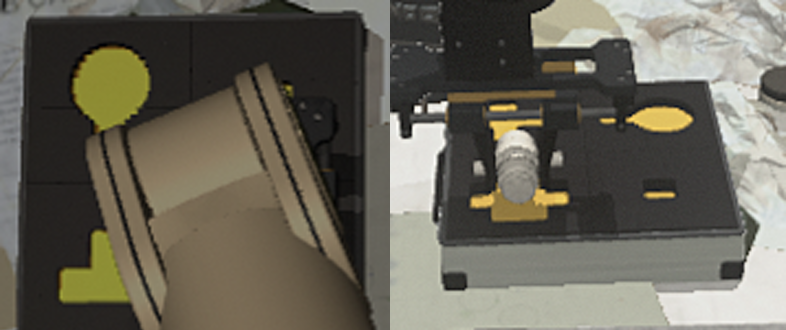

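Emit:
{"op": "play_rows", "data": {
  "increments": "0 0 0 0.0005 0 0.008 0.3;0 0 0 0.001 0 0.014 0.3;0 0 0 0.001 0 0.0175 0.3;0 0 0 0.001 0 0.0185 0.3;0 0 0 0.001 0 0.0185 0.3"
}}

```text
time: 6.1
ee_pos: [0.4545, 0.0844, 0.0543]
eef_rot: [0.702, 0.712, -0.0, -0.0]
ft_force: [-0.2, -0.7, -5.2]
width: 0.0348
grip_force: 39.4
```

```bash
python3 go.py
```

```text
t 6.1 pos [0.4545 0.0844 0.0543] th 90.75 w 0.0348 g 39.4 f [-0.2 -0.7 -5.2] j [ 0.42  0.23 -0.75  2.03  0.19  0.95 -0.42]
```

Emit:
{"op": "play_rows", "data": {
  "increments": "0 0 0 0 0 0.001 0.3;0 0 0 0 0 0.001 0.3;0 0 0 0 0 0.001 0.7;0 0 0 0 0 0.001 0.7;0 0 0 0 0 0.001 0.7;0 0 0 0 0 0.001 0.7;0 0 0 0 0 0.001 0.7"
}}

```text
time: 6.8
ee_pos: [0.4549, 0.0844, 0.0538]
eef_rot: [0.702, 0.712, 0.0, 0.0]
ft_force: [0.0, 0.5, 0.2]
width: 0.0592
grip_force: 0.0
```

Emit:
{"op": "play_rows", "data": {
  "increments": "0 0 0 0 0 -0.02 0.7;0 0 0 0 0 -0.05 0.7;0 0 0 0 0 -0.09 0.8;0 0 0 0 0 -0.09 0.8"
}}

```text
time: 7.2
ee_pos: [0.4573, 0.0852, 0.1481]
eef_rot: [0.702, 0.712, 0.003, 0.003]
ft_force: [0.5, 0.7, -0.2]
width: 0.0677
grip_force: 0.0
```

```bash
python3 go.py .6541,-.102,.13,173.5
```

```text
t 7.2 pos [0.4573 0.0852 0.1481] th 90.76 w 0.0677 g 0.0 f [ 0.5  0.7 -0.2] j [ 0.47  0.09 -0.78  1.94  0.07  1.14 -0.32]
0.0062 0.0054 -1.4441 -0.1898 0.1941 0.0196 | rows 6.0 10.0
```

Emit:
{"op": "play_rows", "data": {
  "increments": "0 0 -1.444 -0.189 0.194 0.015 1;0 0 -1.444 -0.189 0.194 0.015 1;0 0 -1.444 -0.189 0.194 0.015 1;0 0 -1.444 -0.189 0.194 0.015 1;0 0 -1.444 -0.189 0.194 0.015 1;0 0 -1.444 -0.189 0.194 0.015 1;0 0 -1.444 -0.189 0.194 0.015 1;0 0 -1.444 -0.189 0.194 0.015 1"
}}

```text
time: 8.0
ee_pos: [0.6512, -0.1027, 0.1273]
eef_rot: [0.175, 0.984, 0.0, -0.001]
ft_force: [-0.0, 0.8, 0.0]
width: 0.0867
grip_force: 0.0
```

```bash
python3 go.py .6541,-.102,.06,173.5
```

```text
t 8.0 pos [ 0.6512 -0.1027  0.1273] th 159.79 w 0.0867 g 0.0 f [-0.   0.8  0. ] j [ 0.63  0.59 -0.77  1.44  0.41  1.28  1.04]
0.0007 -0.0012 -0.2393 -0.0026 0.0016 0.0673 | rows 2.0 2.0
```

Emit:
{"op": "play_rows", "data": {
  "increments": "0 0 -0.239 -0.002 0 0.03 1;0 0 -0.239 -0.002 0 0.065 1;0 0 -0.239 -0.002 0 0.065 1;0 0 -0.239 -0.002 0 0.065 1;0 0 -0.239 -0.002 0 0.065 1"
}}

```text
time: 8.5
ee_pos: [0.654, -0.1027, 0.0655]
eef_rot: [0.06, 0.998, -0.0, 0.001]
ft_force: [0.1, 0.9, 0.1]
width: 0.0869
grip_force: 0.0
```

```bash
python3 go.py .6541,-.102,.0145,173.5
```

```text
t 8.5 pos [ 0.654  -0.1027  0.0655] th 173.07 w 0.0869 g 0.0 f [0.1 0.9 0.1] j [ 0.64  0.66 -0.78  1.49  0.49  1.18  1.23]
0.0000 0.0024 -0.0075 0.0001 0.0007 0.0510 | rows 2.0 1.0
```

Emit:
{"op": "play_rows", "data": {
  "increments": "0 0 -0.007 0 0.0005 0.02 1;0 0 -0.007 0 0.0005 0.04 1;0 0 -0.007 0 0.0005 0.051 1;0 0 -0.007 0 0.0005 0.051 1;0 0 -0.007 0 0.0005 0.051 1"
}}

```text
time: 9.0
ee_pos: [0.6537, -0.1023, 0.0139]
eef_rot: [0.056, 0.998, -0.0, 0.001]
ft_force: [0.0, -0.1, 0.5]
width: 0.0875
grip_force: 0.0
```

Emit:
{"op": "play_rows", "data": {
  "increments": "0 0 0 0 0 0 0.4;0 0 0 0 0 0 0.4;0 0 0 0 0 0 0.4;0 0 0 0 0 0 0.4;0 0 0 0 0 0 0.4;0 0 0 0 0 0 0.4;0 0 0 0 0 0 0.4",
  "grip_force": 25
}}

```text
time: 9.7
ee_pos: [0.653, -0.1023, 0.0126]
eef_rot: [0.056, 0.998, 0.0, 0.0]
ft_force: [0.5, -0.1, 1.2]
width: 0.0502
grip_force: 25.0
```

```bash
python3 go.py
```

```text
t 9.7 pos [ 0.653  -0.1023  0.0126] th 173.6 w 0.0502 g 25.0 f [ 0.5 -0.1  1.2] j [ 0.62  0.72 -0.75  1.53  0.53  1.11  1.21]
```

Emit:
{"op": "play_rows", "data": {
  "increments": "0 0 0 0 0 -0.01 0.4;0 0 0 0 0 -0.03 0.4;0 0 0 0 0 -0.07 0.4;0 0 0 0 0 -0.1 0.4;0 0 0 0 0 -0.1 0.4;0 0 0 0 0 -0.1 0.4"
}}

```text
time: 10.3
ee_pos: [0.6531, -0.1025, 0.1132]
eef_rot: [0.056, 0.998, -0.0, 0.0]
ft_force: [0.4, -0.3, -2.3]
width: 0.05
grip_force: 25.0
```

```bash
python3 go.py .5871,.2235,.115,180.7
```

```text
t 10.3 pos [ 0.6531 -0.1025  0.1132] th 173.59 w 0.05 g 25.0 f [ 0.4 -0.3 -2.3] j [ 0.65  0.62 -0.81  1.45  0.46  1.26  1.26]
-0.0006 0.0010 -0.1241 0.1020 0.3166 -0.0021 | rows 7.0 1.0
```

Emit:
{"op": "play_rows", "data": {
  "increments": "0 0 -0.124 0.103 0.317 0 0.4;0 0 -0.124 0.103 0.317 0 0.4;0 0 -0.124 0.103 0.317 0 0.4;0 0 -0.124 0.103 0.317 0 0.4;0 0 -0.124 0.103 0.317 0 0.4;0 0 -0.124 0.103 0.317 0 0.4;0 0 -0.124 0.103 0.317 0 0.4;0 0 -0.124 0.103 0.317 0 0.4"
}}

```text
time: 11.1
ee_pos: [0.5824, 0.2306, 0.1116]
eef_rot: [-0.01, 1.0, 0.001, -0.001]
ft_force: [-0.3, 0.4, -1.7]
width: 0.0503
grip_force: 25.0
```

Emit:
{"op": "play_rows", "data": {
  "increments": "0 0 0 0 0 0.01 0.4;0 0 0 0 0 0.03 0.4;0 0 0 0 0 0.043 0.4;0 0 0 0 0 0.043 0.4;0 0 0 0 0 0.043 0.4"
}}

```text
time: 11.6
ee_pos: [0.5861, 0.2233, 0.0692]
eef_rot: [-0.006, 1.0, -0.0, -0.0]
ft_force: [0.9, -0.3, -1.0]
width: 0.0502
grip_force: 25.0
```

```bash
python3 go.py .5862,.2235,.0535,180.7; python3 -c "
from h import *
t=camera('top');s=camera('side')
a=cv2.resize(t['color'][180:325,155:305,::-1],None,fx=2.6,fy=2.6,interpolation=2)
b=cv2.resize(s['color'][110:260,220:400,::-1],None,fx=2.2,fy=2.2,interpolation=2)
cv2.imwrite('pics/c4.png',np.hstack([a[:330],b[:330]]))"
```

```text
t 11.6 pos [0.5861 0.2233 0.0692] th -179.37 w 0.0502 g 25.0 f [ 0.9 -0.3 -1. ] j [ 0.21  0.63 -0.88  1.59  0.51  1.17  0.8 ]
-0.0003 -0.0008 -0.0011 -0.0001 0.0002 0.0157 | rows 1.0 1.0
```

View pics/c4.png

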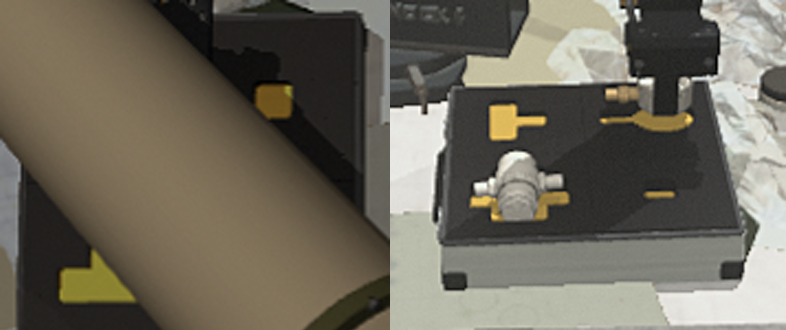

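Emit:
{"op": "play_rows", "data": {
  "increments": "0 0 0 0 0 0.007 0.4;0 0 0 0 0 0.012 0.4;0 0 0 0 0 0.015 0.4;0 0 0 0 0 0.0155 0.4;0 0 0 0 0 0.0155 0.4"
}}

```text
time: 12.2
ee_pos: [0.5859, 0.2242, 0.054]
eef_rot: [-0.006, 1.0, -0.0, -0.0]
ft_force: [-0.2, -0.6, -1.8]
width: 0.0504
grip_force: 25.0
```

```bash
python3 go.py; python3 -c "
from h import *
s=camera('side')
for dz in(0,.014):
  P=np.array([[-37,4.5,19],[37,4.5,19],[0,-36,19],[0,-36,0],[0,36,39]])/1000+[.4543,.1014,.0387+dz]
  print(((uv(s,P)-[220,110])*2.2+[390,0]).round(0).tolist())
P=np.array([[-42,-19,0],[42,-19,0],[-23.5,-40,0],[23.5,-40,0]])/1000+[.4543,.1014,.0387]
print(((uv(s,P)-[220,110])*2.2+[390,0]).round(0).tolist())
"
```

```text
t 12.2 pos [0.5859 0.2242 0.054 ] th -179.29 w 0.0504 g 25.0 f [-0.2 -0.6 -1.8] j [ 0.2   0.64 -0.87  1.6   0.52  1.15  0.79]
[[474.0, 185.0], [561.0, 183.0], [517.0, 212.0], [518.0, 230.0], [517.0, 144.0]]
[[473.0, 171.0], [560.0, 169.0], [516.0, 198.0], [517.0, 216.0], [516.0, 130.0]]
[[468.0, 220.0], [568.0, 217.0], [490.0, 234.0], [546.0, 232.0]]
```

Emit:
{"op": "play_rows", "data": {
  "increments": "0 0 0 0 0 0.0005 0.4;0 0 0 0 0 0.0005 0.8;0 0 0 0 0 0.0005 0.8;0 0 0 0 0 0.0005 0.8;0 0 0 0 0 0.0005 0.8;0 0 0 0 0 0.0005 0.8"
}}

```text
time: 12.85
ee_pos: [0.586, 0.2242, 0.0536]
eef_rot: [-0.006, 1.0, -0.0, 0.0]
ft_force: [-0.2, -1.0, 0.7]
width: 0.0691
grip_force: 0.3
```

Emit:
{"op": "play_rows", "data": {
  "increments": "0 0 0 0 0 -0.02 0.8;0 0 0 0 0 -0.05 0.8;0 0 0 0 0 -0.08 0.9;0 0 0 0 0 -0.08 0.9;0 0 0 0 0 -0.08 0.9"
}}

```text
time: 13.35
ee_pos: [0.5862, 0.2242, 0.1339]
eef_rot: [-0.006, 1.0, -0.0, 0.001]
ft_force: [-0.1, -0.6, -0.6]
width: 0.0774
grip_force: 0.0
```

```bash
python3 go.py .4439,-.0698,.13,99.8
```

```text
t 13.35 pos [0.5862 0.2242 0.1339] th -179.31 w 0.0774 g 0.0 f [-0.1 -0.6 -0.6] j [ 0.23  0.56 -0.91  1.53  0.46  1.28  0.84]
0.0008 0.0010 1.4118 0.1459 -0.2922 0.0038 | rows 7.0 10.0
```

Emit:
{"op": "play_rows", "data": {
  "increments": "0 0 1.41 0.146 -0.292 0.004 1;0 0 1.41 0.146 -0.292 0.004 1;0 0 1.41 0.146 -0.292 0.004 1;0 0 1.41 0.146 -0.292 0.004 1;0 0 1.41 0.146 -0.292 0.004 1;0 0 1.41 0.146 -0.292 0.004 1;0 0 1.41 0.146 -0.292 0.004 1;0 0 1.41 0.146 -0.292 0.004 1"
}}

```text
time: 14.15
ee_pos: [0.441, -0.074, 0.1284]
eef_rot: [0.565, 0.825, -0.001, -0.001]
ft_force: [0.7, 1.2, -0.3]
width: 0.0874
grip_force: 0.0
```

Emit:
{"op": "play_rows", "data": {
  "increments": "0 0 0.25 0 0 0.02 1;0 0 0.25 0 0 0.05 1;0 0 0.25 0 0 0.07 1;0 0 0.25 0 0 0.07 1;0 0 0.25 0 0 0.07 1"
}}

```text
time: 14.65
ee_pos: [0.4431, -0.0694, 0.0593]
eef_rot: [0.658, 0.753, -0.0, -0.001]
ft_force: [0.4, 0.6, 0.5]
width: 0.0874
grip_force: 0.0
```

```bash
python3 go.py .4439,-.0698,.0105,99.8
```

```text
t 14.65 pos [ 0.4431 -0.0694  0.0593] th 97.66 w 0.0874 g 0.0 f [0.4 0.6 0.5] j [ 0.75  0.19 -0.74  2.06  0.15  0.95  0.07]
-0.0012 -0.0010 -0.0374 -0.0006 0.0008 0.0488 | rows 1.0 1.0
```

Emit:
{"op": "play_rows", "data": {
  "increments": "0 0 -0.037 -0.0005 0.0005 0.02 1;0 0 -0.037 -0.0005 0.0005 0.035 1;0 0 -0.037 -0.0005 0.0005 0.0485 1;0 0 -0.037 -0.0005 0.0005 0.0485 1;0 0 -0.037 -0.0005 0.0005 0.0485 1"
}}

```text
time: 15.15
ee_pos: [0.4445, -0.07, 0.0116]
eef_rot: [0.644, 0.765, 0.0, 0.0]
ft_force: [-0.4, -0.1, 0.9]
width: 0.0869
grip_force: 0.0
```

Emit:
{"op": "play_rows", "data": {
  "increments": "0 0 0 0 0 0 0.6;0 0 0 0 0 0 0.6;0 0 0 0 0 0 0.6;0 0 0 0 0 0 0.6;0 0 0 0 0 0 0.6;0 0 0 0 0 0 0.6",
  "grip_force": 25
}}

```text
time: 15.75
ee_pos: [0.4443, -0.0701, 0.0112]
eef_rot: [0.645, 0.765, 0.0, 0.0]
ft_force: [-0.0, -0.8, 1.9]
width: 0.061
grip_force: 25.0
```

```bash
python3 go.py
```

```text
t 15.75 pos [ 0.4443 -0.0701  0.0112] th 99.74 w 0.061 g 25.0 f [-0.  -0.8  1.9] j [ 0.72  0.28 -0.72  2.09  0.24  0.85  0.03]
```

Emit:
{"op": "play_rows", "data": {
  "increments": "0 0 0 0 0 -0.01 0.6;0 0 0 0 0 -0.03 0.6;0 0 0 0 0 -0.07 0.6;0 0 0 0 0 -0.11 0.6;0 0 0 0 0 -0.11 0.6;0 0 0 0 0 -0.11 0.6"
}}

```text
time: 16.35
ee_pos: [0.4446, -0.0702, 0.122]
eef_rot: [0.645, 0.765, 0.0, 0.001]
ft_force: [-0.0, 0.6, -1.3]
width: 0.0609
grip_force: 25.0
```

```bash
python3 go.py .4393,.2216,.12,180.7
```

```text
t 16.35 pos [ 0.4446 -0.0702  0.122 ] th 99.73 w 0.0609 g 25.0 f [-0.   0.6 -1.3] j [ 0.8   0.09 -0.76  2.    0.07  1.08  0.17]
0.0002 0.0025 -1.4131 0.2885 0.0442 0.0016 | rows 6.0 10.0
```

Emit:
{"op": "play_rows", "data": {
  "increments": "0 0 -1.413 0.2885 0.044 0 0.6;0 0 -1.413 0.2885 0.044 0 0.6;0 0 -1.413 0.2885 0.044 0 0.6;0 0 -1.413 0.2885 0.044 0 0.6;0 0 -1.413 0.2885 0.044 0 0.6;0 0 -1.413 0.2885 0.044 0 0.6;0 0 -1.413 0.2885 0.044 0 0.6;0 0 -1.413 0.2885 0.044 0 0.6"
}}

```text
time: 17.15
ee_pos: [0.4371, 0.2235, 0.1198]
eef_rot: [0.095, 0.995, 0.0, -0.001]
ft_force: [-0.1, -1.1, -0.7]
width: 0.0612
grip_force: 25.0
```

Emit:
{"op": "play_rows", "data": {
  "increments": "0 0 -0.26 0 0 0 0.6;0 0 -0.26 0 0 0.02 0.6;0 0 -0.26 0 0 0.045 0.6;0 0 -0.26 0 0 0.045 0.6;0 0 -0.26 0 0 0.045 0.6;0 0 -0.26 0 0 0.045 0.6"
}}

```text
time: 17.75
ee_pos: [0.4389, 0.2222, 0.0768]
eef_rot: [-0.03, 1.0, 0.0, 0.0]
ft_force: [0.1, -0.1, -0.7]
width: 0.061
grip_force: 25.0
```

```bash
python3 go.py .4393,.2216,.056,180.7
```

```text
t 17.75 pos [0.4389 0.2222 0.0768] th -176.61 w 0.061 g 25.0 f [ 0.1 -0.1 -0.7] j [ 0.41  0.39 -1.11  1.93  0.4   1.07  0.76]
0.0004 0.0006 0.0470 -0.0004 -0.0006 0.0208 | rows 1.0 1.0
```

Emit:
{"op": "play_rows", "data": {
  "increments": "0 0 0.047 -0.0004 -0.0005 0.002 0.6;0 0 0.047 -0.0004 -0.0005 0.01 0.6;0 0 0.047 -0.0004 -0.0005 0.016 0.6;0 0 0.047 -0.0004 -0.0005 0.02 0.6;0 0 0.047 -0.0004 -0.0005 0.021 0.6;0 0 0.047 -0.0004 -0.0005 0.021 0.6"
}}

```text
time: 18.35
ee_pos: [0.4389, 0.2214, 0.0549]
eef_rot: [-0.006, 1.0, 0.0, -0.0]
ft_force: [0.4, 0.4, -0.7]
width: 0.061
grip_force: 25.0
```

```bash
python3 go.py .4393,.2216,.055,180.7; python3 -c "
from h import *
s=camera('side')
cv2.imwrite('pics/c5.png',cv2.resize(s['color'][130:250,230:400,::-1],None,fx=4,fy=4,interpolation=2))"
```

```text
t 18.35 pos [0.4389 0.2214 0.0549] th -179.27 w 0.061 g 25.0 f [ 0.4  0.4 -0.7] j [ 0.37  0.42 -1.07  1.95  0.43  1.03  0.69]
0.0000 -0.0004 0.0005 -0.0004 0.0002 -0.0001 | rows 1.0 1.0
```

View pics/c5.png

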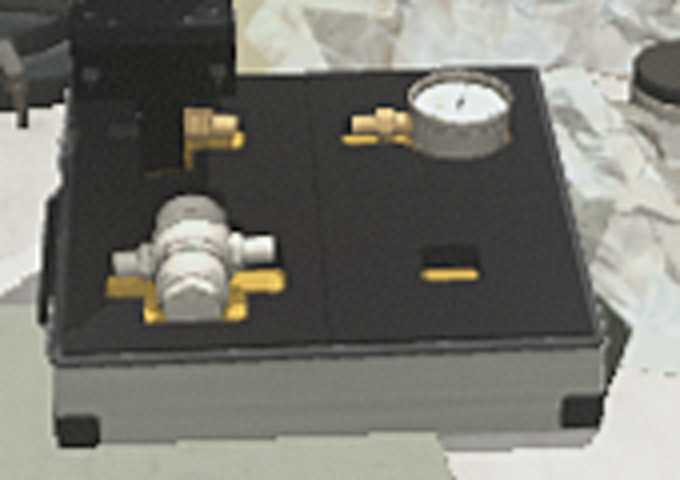

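Emit:
{"op": "play_rows", "data": {
  "increments": "0 0 0 0 0 0.0005 0.85;0 0 0 0 0 0.0005 0.85;0 0 0 0 0 0.0005 0.85;0 0 0 0 0 0.0005 0.85;0 0 0 0 0 0.0005 0.85"
}}

```text
time: 18.9
ee_pos: [0.4392, 0.2213, 0.0546]
eef_rot: [-0.006, 1.0, -0.0, 0.0]
ft_force: [0.4, -0.1, 0.5]
width: 0.0741
grip_force: 0.0
```

Emit:
{"op": "play_rows", "data": {
  "increments": "0 0 0 0 0 -0.02 0.85;0 0 0 0 0 -0.05 0.85;0 0 0 0 0 -0.08 0.85;0 0 0 0 0 -0.08 0.85;0 0 0 0 0 -0.08 0.85"
}}

```text
time: 19.4
ee_pos: [0.4395, 0.2211, 0.1348]
eef_rot: [-0.006, 1.0, -0.0, 0.001]
ft_force: [-0.0, -1.3, -0.6]
width: 0.0739
grip_force: 0.0
```

```bash
python3 go.py .6205,-.243,.135,180
```

```text
t 19.4 pos [0.4395 0.2211 0.1348] th -179.33 w 0.0739 g 0.0 f [-0.  -1.3 -0.6] j [ 0.47  0.3  -1.16  1.87  0.3   1.16  0.79]
-0.0003 0.0013 0.0117 -0.1756 -0.4662 0.0002 | rows 10.0 1.0
```

Emit:
{"op": "play_rows", "data": {
  "increments": "0 0 1.58 -0.175 -0.466 0 0.8;0 0 1.58 -0.175 -0.466 0 0.8;0 0 1.58 -0.175 -0.466 0 0.8;0 0 1.58 -0.175 -0.466 0 0.8;0 0 1.58 -0.175 -0.466 0 0.8;0 0 1.58 -0.175 -0.466 0 0.8;0 0 1.58 -0.175 -0.466 0 0.8;0 0 1.58 -0.175 -0.466 0 0.8"
}}

```text
time: 20.2
ee_pos: [0.584, -0.1536, 0.133]
eef_rot: [0.562, 0.827, -0.001, -0.001]
ft_force: [-0.0, 1.2, -0.1]
width: 0.0696
grip_force: 0.0
```

```bash
python3 go.py .6205,-.243,.1,90
```

```text
t 20.2 pos [ 0.584  -0.1536  0.133 ] th 111.59 w 0.0696 g 0.0 f [-0.   1.2 -0.1] j [ 0.75  0.45 -0.73  1.6   0.31  1.22  0.34]
-0.0021 -0.0002 0.3768 -0.0966 0.0011 0.0329 | rows 3.0 3.0
```

Emit:
{"op": "play_rows", "data": {
  "increments": "0 0 0.36 -0.09 0.001 0.01 0.8;0 0 0.36 -0.09 0.001 0.03 0.8;0 0 0.36 -0.09 0.001 0.033 0.8;0 0 0.36 -0.09 0.001 0.033 0.8;0 0 0.36 -0.09 0.001 0.033 0.8;0 0 0.36 -0.09 0.001 0.033 0.8"
}}

```text
time: 20.8
ee_pos: [0.6191, -0.2332, 0.102]
eef_rot: [0.698, 0.716, 0.0, 0.0]
ft_force: [-0.3, 0.3, 0.1]
width: 0.07
grip_force: 0.0
```

```bash
python3 go.py .6205,-.243,.065,90
```

```text
t 20.8 pos [ 0.6191 -0.2332  0.102 ] th 91.52 w 0.07 g 0.0 f [-0.3  0.3  0.1] j [ 0.73  0.57 -0.61  1.47  0.34  1.21  0.1 ]
0.0005 -0.0000 0.0265 -0.0098 0.0011 0.0370 | rows 1.0 1.0
```

Emit:
{"op": "play_rows", "data": {
  "increments": "0 0 0.026 -0.01 0.001 0 0.8;0 0 0.026 -0.01 0.001 0 0.8;0 0 0.026 -0.01 0.001 0.03 0.8;0 0 0.026 -0.01 0.001 0.055 0.8;0 0 0.026 -0.01 0.001 0.08 0.8;0 0 0.026 -0.01 0.001 0.08 0.8;0 0 0.026 -0.01 0.001 0.08 0.8"
}}

```text
time: 21.5
ee_pos: [0.6202, -0.2446, 0.0222]
eef_rot: [0.708, 0.706, 0.0, -0.0]
ft_force: [1.2, -0.4, 0.0]
width: 0.0693
grip_force: 0.0
```

Emit:
{"op": "play_rows", "data": {
  "increments": "0 0 0 0 0 0 0.1;0 0 0 0 0 0 0.1;0 0 0 0 0 0 0.1;0 0 0 0 0 0 0.1;0 0 0 0 0 0 0.1;0 0 0 0 0 0 0.1;0 0 0 0 0 0 0.1;0 0 0 0 0 0 0.1",
  "grip_force": 15
}}

```text
time: 22.3
ee_pos: [0.6201, -0.2445, 0.0216]
eef_rot: [0.708, 0.706, 0.0, 0.0]
ft_force: [-1.1, 0.4, -0.6]
width: 0.0156
grip_force: 14.9
```

```bash
python3 go.py .5747,.103,.125,90.7
```

```text
t 22.3 pos [ 0.6201 -0.2445  0.0216] th 89.83 w 0.0156 g 14.9 f [-1.1  0.4 -0.6] j [ 0.71  0.66 -0.57  1.51  0.38  1.08  0.06]
0.0001 -0.0000 -0.0152 0.3474 -0.0464 -0.1034 | rows 8.0 1.0
```

Emit:
{"op": "play_rows", "data": {
  "increments": "0 0 0 0 0 -0.01 0.1;0 0 0 0 0 -0.03 0.1;0 0 0 0 0 -0.07 0.1;0 0 0 0 0 -0.103 0.1;0 0 0 0 0 -0.103 0.1;0 0 0 0 0 -0.103 0.1"
}}

```text
time: 22.9
ee_pos: [0.6205, -0.2447, 0.1259]
eef_rot: [0.708, 0.706, 0.0, 0.001]
ft_force: [-0.2, -0.1, -1.7]
width: 0.0164
grip_force: 14.9
```

Emit:
{"op": "play_rows", "data": {
  "increments": "0 0 -0.015 0.347 -0.046 0 0.1;0 0 -0.015 0.347 -0.046 0 0.1;0 0 -0.015 0.347 -0.046 0 0.1;0 0 -0.015 0.347 -0.046 0 0.1;0 0 -0.015 0.347 -0.046 0 0.1;0 0 -0.015 0.347 -0.046 0 0.1;0 0 -0.015 0.347 -0.046 0 0.1;0 0 -0.015 0.347 -0.046 0 0.1"
}}

```text
time: 23.7
ee_pos: [0.5723, 0.1115, 0.1242]
eef_rot: [0.699, 0.715, 0.001, -0.002]
ft_force: [0.4, 0.3, 0.0]
width: 0.0162
grip_force: 14.9
```

Emit:
{"op": "play_rows", "data": {
  "increments": "0 0 0 0 0 0.01 0.1;0 0 0 0 0 0.03 0.1;0 0 0 0 0 0.042 0.1;0 0 0 0 0 0.042 0.1;0 0 0 0 0 0.042 0.1"
}}

```text
time: 24.2
ee_pos: [0.5751, 0.1018, 0.0822]
eef_rot: [0.703, 0.711, -0.0, -0.0]
ft_force: [-0.2, 1.0, -0.5]
width: 0.0161
grip_force: 14.9
```

```bash
python3 go.py .5747,.104,.0575,90.7; python3 -c "
from h import *
s=camera('side')
x,y=uv(s,[.5747,.103,.0527])[0];print(x,y)
P=[[.5747,.104,.065],[.5747,.104,.105],[.5607,.089,.0527],[.5887,.117,.0527]]
print(((uv(s,P)-[290,110])*5.5).round(0).tolist())
cv2.imwrite('pics/c6.png',cv2.resize(s['color'][110:210,290:400,::-1],None,fx=5.5,fy=5.5,interpolation=2))"
```

```text
t 24.2 pos [0.5751 0.1018 0.0822] th 90.62 w 0.0161 g 14.9 f [-0.2  1.  -0.5] j [ 0.33  0.46 -0.73  1.7   0.34  1.11 -0.49]
-0.0009 0.0001 -0.0014 0.0022 -0.0003 0.0247 | rows 1.0 1.0
342.00718820292377 194.9092130220034
[[287.0, 436.0], [290.0, 336.0], [248.0, 492.0], [323.0, 443.0]]
```

View pics/c6.png

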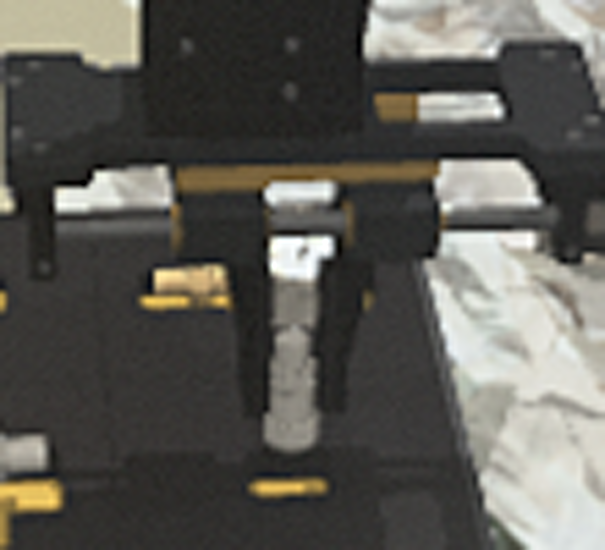

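Emit:
{"op": "play_rows", "data": {
  "increments": "0 0 0 -0.0005 -0.001 0.006 0.1;0 0 0 -0.0005 -0.001 0.012 0.1;0 0 0 -0.0005 -0.001 0.018 0.1;0 0 0 -0.0005 -0.001 0.022 0.1;0 0 0 -0.0005 -0.001 0.0245 0.1;0 0 0 -0.0005 -0.001 0.0245 0.1;0 0 0 -0.0005 -0.001 0.0245 0.1"
}}

```text
time: 24.95
ee_pos: [0.5742, 0.1022, 0.0581]
eef_rot: [0.703, 0.711, 0.0, 0.0]
ft_force: [0.0, 0.2, -0.2]
width: 0.016
grip_force: 14.9
```

```bash
python3 go.py
```

```text
t 24.95 pos [0.5742 0.1022 0.0581] th 90.69 w 0.016 g 14.9 f [ 0.   0.2 -0.2] j [ 0.32  0.49 -0.72  1.72  0.36  1.07 -0.5 ]
```

No rim contact; lower a touch more, release, retreat.

Emit:
{"op": "play_rows", "data": {
  "increments": "0 0 0 0 0 0.0008 0.1;0 0 0 0 0 0.0008 0.1;0 0 0 0 0 0.0008 0.4;0 0 0 0 0 0.0008 0.5;0 0 0 0 0 0.0008 0.5;0 0 0 0 0 0.0008 0.5;0 0 0 0 0 0.0008 0.5"
}}

```text
time: 25.65
ee_pos: [0.5742, 0.1021, 0.0573]
eef_rot: [0.703, 0.711, 0.0, 0.0]
ft_force: [-0.0, -0.7, 0.1]
width: 0.0418
grip_force: 0.0
```

Emit:
{"op": "play_rows", "data": {
  "increments": "0 0 0 0 0 -0.02 0.5;0 0 0 0 0 -0.05 0.5;0 0 0 0 0 -0.1 0.5;0 0 0 0 0 -0.13 0.5;0 0 0 -0.05 0 -0.13 0.5;0 0 0 -0.1 0 -0.13 0.5;0 0 0 -0.15 0 -0.13 0.5;0 0 0 -0.2 0 -0.13 0.5"
}}

```text
time: 26.45
ee_pos: [0.5763, -0.0999, 0.1875]
eef_rot: [0.703, 0.711, 0.0, 0.0]
ft_force: [1.2, 1.3, -0.1]
width: 0.0437
grip_force: 0.0
```

Emit:
{"op": "play_rows", "data": {
  "increments": "0 0 0 -0.05 0 0 0.5;0 0 0 -0.1 0 0 0.5;0 0 0 -0.1 0 0 0.5;0 0 0 -0.1 0 0 0.5"
}}

```text
time: 26.85
ee_pos: [0.5774, -0.1991, 0.1869]
eef_rot: [0.704, 0.71, 0.0, -0.0]
ft_force: [0.5, 0.5, -0.6]
width: 0.0434
grip_force: 0.0
```

```bash
python3 go.py; python3 -c "
from h import *
t=camera('top');s=camera('side')
a=cv2.resize(t['color'][180:325,155:305,::-1],None,fx=2.6,fy=2.6,interpolation=2)
b=cv2.resize(s['color'][140:250,235:395,::-1],None,fx=2.5,fy=2.5,interpolation=2)
o=np.zeros((377,790,3),np.uint8);o[:a.shape[0],:390]=a[:377];o[:275,390:]=b
def box(c,p,f):
  pass
I={'fs':(.4543,.1014,.0387,[(-37,4.5,19),(37,4.5,19),(0,-36,19),(0,36,39)]),'ga':(.5731,.2233,.0427,[(14,0,27),(-40,0,12)]),'tee':(.4528,.2218,.0472,[(-13.5,31,9.5),(-13.5,-31,9.5),(22,0,9.5)]),'ad':(.5747,.103,.0387,[(0,0,40)])}
for n,(x,y,z,L) in I.items():
  P=np.array(L)/1000+[x,y,z]
  for u in (uv(t,P)+.5-[155,180])*2.6: cv2.circle(o,tuple(int(q) for q in u),2,(0,0,255),-1)
  for u in (uv(s,P)+.5-[235,140])*2.5: cv2.circle(o,(int(u[0])+390,int(u[1])),2,(0,0,255),-1)
cv2.imwrite('pics/f.png',o)"
```

```text
t 26.85 pos [ 0.5774 -0.1991  0.1869] th 90.53 w 0.0434 g 0.0 f [ 0.5  0.5 -0.6] j [ 0.75  0.39 -0.64  1.52  0.24  1.31  0.1 ]
```

View pics/f.png

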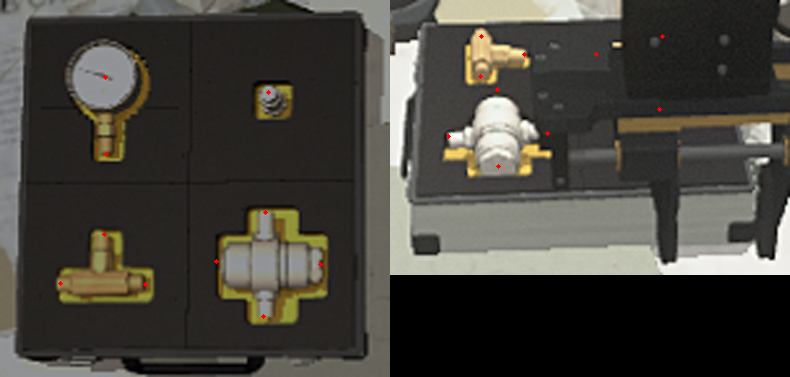

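Emit:
{"op": "play_rows", "data": {
  "increments": "0 0 0 -0.03 -0.03 -0.01 0.5;0 0 0 -0.06 -0.06 -0.03 0.5;0 0 0 -0.1 -0.09 -0.04 0.5;0 0 0 -0.13 -0.12 -0.04 0.5;0 0 0 -0.17 -0.15 -0.04 0.5;0 0 0 -0.21 -0.18 -0.04 0.5;0 0 0 -0.25 -0.2 -0.04 0.5;0 0 0 -0.27 -0.2 -0.04 0.5"
}}

```text
time: 27.75
ee_pos: [0.3779, -0.4733, 0.2274]
eef_rot: [0.704, 0.71, -0.001, 0.0]
ft_force: [0.4, -0.9, -1.1]
width: 0.0432
grip_force: 0.0
```

```bash
python3 go.py
cat > dial.py <<'E'
from h import *
t=camera('top');s=camera('side')
def dial(c,P,r,thr):
    u=uv(c,P)[0];g=c['color'].astype(int);m=((g.min(2)>thr)&(g.max(2)-g.min(2)<40)).astype(np.uint8)
    yy,xx=np.mgrid[:480,:640];m[(xx-u[0])**2+(yy-u[1])**2>r*r]=0
    n,l,st,ce=cv2.connectedComponentsWithStats(m);i=1+st[1:,4].argmax()
    h=cv2.convexHull(np.argwhere(l==i)[:,::-1].astype(np.float32));e=cv2.fitEllipse(h);print(u.round(1),st[i],np.round(e[0]+e[1],1));return np.array(e[0])
P=[.5871,.2235,.0697]
a=dial(t,P,24,120);b=dial(s,P,24,150)
print(tri(t,a,s,b))
print('at z seated',at(t,a,.0697),at(s,b,.0697))
E
python3 dial.py
```

```text
t 27.75 pos [ 0.3779 -0.4733  0.2274] th 90.47 w 0.0432 g 0.0 f [ 0.4 -0.9 -1.1] j [ 1.2   0.33 -0.48  1.49  0.15  1.36  0.72]
[194.8 209.4] [183 198  24  23 416] [194.7 208.9  22.5  24.4]
[343.5 154.1] [321 131  47  28 554] [343.4 154.1  47.3  47.9]
(array([0.58747601, 0.22362911, 0.06994864]), np.float64(0.30413077433473745))
at z seated [0.5880808  0.22372609] [0.58687743 0.22381133]
```

```bash
python3 -c "
from bench import *
print(close_job())"
```

```text
the job is handed in; nothing more can be done
None
```

I placed the first stage, gauge, tee and adapter in their matching cut-outs, in that order, with the gauge dial up and the adapter standing. I handed the job in at about 28 s without intentionally touching the pick or spanner. The last images and positions looked seated for all four. I did not measure the adapter's final depth separately, and the judge's result isn't shown.

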